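# Clear the serving tray, bring the spout jar to the front and hold the carousel

### The job

Throw the cork and the used bottle cap lying on the carousel's serving tray into the open scrap bin; then slowly turn the carousel by the jar with the spout until its spout points straight out over the black pointer at the middle of the tray's inner edge, so that I can fill a cup there. Keep hold of that jar's knob so the carousel stays still: you finish while still gripping it. Leave the loose tin and bottle where they stand.

Things in the scene. Friction and masses are not known exactly. Their poses are not given: they have to be found in the camera images.
- carousel: Fixed base of a jar carousel. Origin on the turning axis, at counter level; z up. A steel serving tray (8 mm thick, 100 mm along x, 190 mm along y, centred 175 mm from the axis) is fixed to its front, its own -x side. The round turntable (radius 105 mm, top 26 mm above the counter) carries four white jars at 90 degree steps, the three plain ones under 115 mm above the counter.
- turntable: The turning part of the carousel with its four fixed jars; origin on the axis, 14 mm above the counter. Its -x axis points to the spout jar, so it lies along the -x axis of carousel when the job is done. The spout jar is 58 mm wide, 90 mm tall, with a 52 mm wide, 10 mm thick lid. Turns at least a half turn either way against light friction (0.12 N m); stays where it is left, no spring.
- knob (a point): Centre (half-way up) of the knob of the spout jar, the tallest jar: an upright round steel knob 30 mm in diameter and 45 mm tall standing on the lid; its top is 171 mm above the counter, its foot 126 mm; all the neighbouring jars are lower. Lies 70 mm from the turning axis.
- spout (a point): Tip of the spout, on the spout jar's outer side, 125 mm from the turning axis and 46 mm above the counter.
- front_mark (a point): The fixed black pointer (low diamond) at the middle of the serving tray's inner edge, 125 mm from the turning axis, where the spout must come: straight above this point.
- cork_mid (a point): Centre of the used cork stopper (tapered: 28 mm wide at the foot, 33 mm at the top, 34 mm tall, 15 g), standing on the serving tray.
- cap_mid (a point): Centre of the used white plastic bottle cap (38 mm in diameter, with a 41 mm wide rim on the lowest 4 mm, 28 mm tall, 20 g), standing on the serving tray.
- bin: The open grey scrap bin, square, 150 by 150 mm outside, 75 mm tall, walls 5 mm; fixed, to the left or to the right of the carousel (a lidded white pail 132 mm tall stands on the other side). Origin at the centre of its underside, z up, sides along its x and y axes.
- tin: Bystander: steel tin, 72 mm wide, 100 mm tall, loose. Origin at the centre of its underside.
- bottle: Bystander: small clear bottle, 54 mm wide, 160 mm tall, loose. Origin at the centre of its underside.
Not all that is in view belongs to the job. Leave any yellow look-alike of the part that bears cap_mid alone.

How it is judged:
By the outcome, as a careful person would: the job done as asked, in the order asked, and still so for the second after the job is handed in, while the arm keeps its last pose, push and grip.
It also fails if it takes over 67 s, if anything falls off the work surface, if the arm or the gripper's body presses on something with over 40 N, if the wrist force passes 120 N, or if a joint passes its speed limit or range.

### The arm

A 6-joint arm with a two-finger parallel gripper is mounted at the origin on the work surface. World frame = base frame: x ahead of the robot, y to its left, z up, the work surface at z = 0. Lengths are in mm, angles in rad, forces in N, time in s.
With the tool pointing down it reaches from about 250 to 775 mm from the base axis. Payload 4 kg.
Tool frame: the origin (TCP) lies midway between the tips of the shut fingers; the grasp point (between the pads) lies 19 mm behind it; z points along the fingers, y is the direction in which the jaws open and shut (so a half turn about z gives the same grasp; the last joint's range is limited). The gripper opens to 85 mm and grips with 20 to 120 N. Pads are 22 mm wide; open, the fingers measure 114 mm over their backs; the gripper's body (76 mm by 85 mm) begins 54 mm behind the grasp point. The pads swing forward as they close: fully open they stand 13 mm farther back than shut.
Start: joints at [1.044, 0.087, 1.371, -0, 1.684, -0.103], TCP at [226.185, 501.356, 231.341] pointing down, gripper open.
Joint ranges: [-3.1, 3.1], [-0.76, 2.03], [0.27, 2.55], [-1.08, 4.22], [0.17, 2.65], [-2.57, 2.57]. Speed limits (rad/s): [2.79, 2.79, 3.14, 3.14, 3.14, 3.14].

### API

Orientations are given as a unit quaternion [x, y, z, w].
In Python, from rig import get_state, camera, camera_model, bot gives the robot as it stands.
- The arm moves only by the tool carry_out, never from a script. Its argument "steps" is a list of rows, each a list of 7 numbers: the shift along the world's x, y, z in m, then the turn, a rotation vector about the world's x, y, z in rad, then the closure, from 0 (fully open) to 1 (shut). A call has 1 to 20 rows; each row shifts and turns the pose as measured when the row begins; what a row does not reach is not made up. A row lasts 1/10 s, in which the tool goes at most 50 mm and 8.59 degrees, less where a joint would pass 70% of its speed; a pose out of reach is approached as far as the arm can. A call is refused whole if a number of a shift passes 0.05 or a number of a turn 0.15, either way. A call with a gripper value outside its range is refused whole. The fingers move at their own pace and stop on an object; "force" is the grip in N (left out, the last holds). Time passes only in rows, so rows that do not move let the fingers close. It gives the time, the measured TCP pose, the force and the opening at its end, in the units of the state.
- get_state(): the state, without advancing time (a new reading comes with each control period).
- camera(name): name is "side" or "top"; returns (picture, depth): 420x560x3 uint8, red, green, blue; 420x560 float32, mm along the optical axis (not along the pixel's ray), 0 where there is no reading.
- camera_model(name): a dict with "fx", "fy", "cx", "cy" (pixels), "rvec" (rotation vector, rad) and "tvec" (3), from world to camera coordinates, as OpenCV has them. Camera axes: x right, y down, z forward; pixel columns grow to the right and rows downward; lengths in mm; the calibration is good to about 2 mm. A picture is of the moment at which its call begins. camera_model takes no time and is no camera call.
- bot.job_done(): hands the job in, once; it reports no verdict.
The state is a dict: "t": time; "joints": joint angles; "joint_velocities": joint speeds; "effort": joint torques, N m; "eef_pos": TCP position; "tool_rot": TCP orientation; "ft_force": force on the tool from outside, world axes, zero at the start; "moment": the same for the moment, N m; "grip_width": opening from 0.0 (shut) to 1.0 (fully open).
Only numpy, scipy, OpenCV 4.12 (cv2) and the standard library are available. Lean on these libraries where they do the work, as an engineer would, in place of code of your own. Each camera call takes 0.05 s, during which the arm holds its last target. There are 200 camera calls.

## Working session

There is one attempt and no reset: what is moved stays moved. The work goes in short steps, Python scripts to look and compute and a tool call to move; the robot and the scene stay as the last step left them, time stands still between calls to the robot, and variables do not carry over. Pictures are saved under pics/ and viewed, about 8 in all and at most 12, crops included, and the job is handed in when it is done.

Besides the shell and the picture viewer there is one more tool, called after "Request:" by a JSON object that holds its "name" and its "arguments". carry_out: Moves the arm, as the interface text tells. Its arguments: {"type":"object","properties":{"steps":{"type":"array"},"force":{"type":"number"}},"required":["steps"]}

```bash
mkdir -p pics; cat > h.py <<'E'
import numpy as np,cv2
from rig import get_state,camera,camera_model,bot
def cam(n):
    m=camera_model(n);K=np.array([[m['fx'],0,m['cx']],[0,m['fy'],m['cy']],[0,0,1.]])
    R=cv2.Rodrigues(np.array(m['rvec'],float))[0];t=np.array(m['tvec'],float).ravel();return K,R,t
def ray(n,u,v,z):
    K,R,t=cam(n);d=R.T@np.linalg.inv(K)@[u,v,1];c=-R.T@t;return c+d*(z-c[2])/d[2]
def cloud(n,dep):
    K,R,t=cam(n);v,u=np.mgrid[:420,:560];p=np.stack([(u-K[0,2])/K[0,0]*dep,(v-K[1,2])/K[1,1]*dep,dep],-1)
    return (p-t)@R
def proj(n,p):
    K,R,t=cam(n);q=K@(R@np.array(p,float)+t);return q[:2]/q[2]
E
python3 - <<'E'
from h import *
for n in('top','side'):
    p,d=camera(n);cv2.imwrite(f'pics/{n}0.png',p[...,::-1]);np.savez(f'{n}0.npz',p=p,d=d)
    K,R,t=cam(n);print(n,-R.T@t,R[2])
print(get_state())
E
```

```text
top [ 354.92424883   14.76725152 1221.96793721] [ 0.1778169  -0.02052281 -0.98384956]
side [ 213.63142847 -786.06720634  967.75168953] [ 0.28479493  0.64523542 -0.70891685]
{'t': 0.1, 'joints': array([ 1.04388806e+00,  8.79101542e-02,  1.37212647e+00,  1.36189069e-05,
        1.68360143e+00, -1.03101680e-01]), 'joint_velocities': array([ 0.00129186, -0.00206822, -0.00220242,  0.00067977,  0.00129334,
       -0.00060859]), 'effort': array([ 2.08914069e-03, -3.53016150e+01, -3.14218140e+01, -1.53721103e-04,
        7.99885456e-03,  4.56077629e-06]), 'eef_pos': array([225.95059213, 500.94798077, 230.22844576]), 'tool_rot': array([ 2.10320150e-01,  9.77632031e-01, -9.70281346e-04, -3.23288132e-04]), 'ft_force': array([-0.21435053,  0.06075633, -0.48610231]), 'moment': array([-0.0106382 ,  0.02024451,  0.02195029]), 'grip_width': 1.0002320384118017}
```

View pics/top0.png

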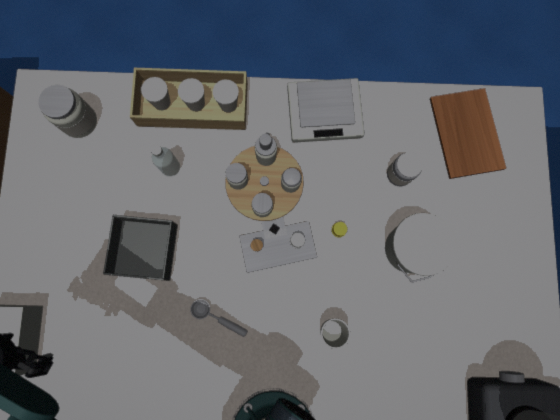

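View pics/side0.png

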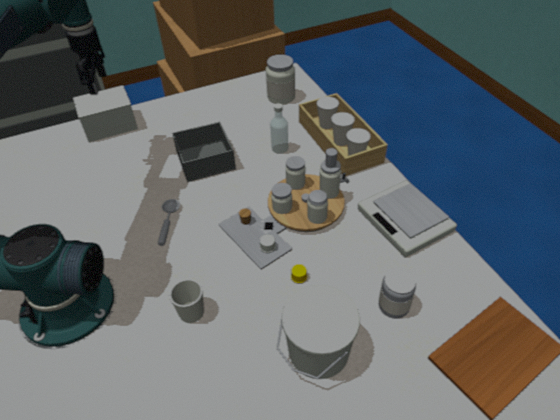

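The top view shows:
- On the tray: the cork at (257,244), the white cap at (298,240) and the black pointer at (275,229).
- Yellow look-alike at (340,229), off the tray.
- Knob jar on the far side at (267,142), bin at (141,248) on the left, bottle at (163,158), tin at (407,165).

Cap candidates are the white one at (298,240) and the yellow one at (340,229). The white one on the tray fits the description. I'll measure and confirm in a crop.

```bash
python3 - <<'E'
from h import *
a=np.load('top0.npz');p,d=a['p'],a['d'];C=cloud('top',d)
hsv=cv2.cvtColor(p,cv2.COLOR_RGB2HSV)
def near(u,v,r,lo,hi):
    V,U=np.mgrid[:420,:560];m=((U-u)**2+(V-v)**2<r*r)&(C[...,2]>lo)&(C[...,2]<hi)&(d>0)
    V2=C[m];print((u,v),m.sum(),'med',np.median(V2,0).round(1),'mid',((V2.min(0)+V2.max(0))/2).round(1),'ext',np.ptp(V2,axis=0).round(0))
near(257,244,14,25,60);near(298,240,14,22,60);near(267,142,16,155,185);near(264,181,12,0,200)
for q in((236,170),(291,174),(262,204)): near(*q,14,95,125)
near(141,248,50,65,85);near(163,158,25,140,170);near(407,165,22,90,110);near(340,229,12,10,60)
# wood disc ellipse
m=((hsv[...,0]>8)&(hsv[...,0]<25)&(hsv[...,1]>70)).astype(np.uint8);m[:,:215]=0;m[:,315:]=0;m[:135]=0;m[228:]=0
V,U=np.nonzero(m);pts=np.array([ray('top',u,v,26)[:2] for u,v in zip(U,V)]);hull=cv2.convexHull(pts.astype(np.float32))
print('disc',cv2.minEnclosingCircle(hull))
# pointer
m=((p.max(2)<50)).astype(np.uint8);n,l,s,c=cv2.connectedComponentsWithStats(m[215:245,255:295]);print(s,c+[255,215])
print('ptr',ray('top',275,229,10))
# tray depth: 
m=(C[...,2]>4)&(C[...,2]<14);mm=np.zeros_like(m);mm[215:275,235:320]=1;m&=mm
r=cv2.minAreaRect(C[m][:,:2].astype(np.float32));print('tray',r)
cv2.imwrite('pics/crop.png',np.hstack([cv2.resize(p[125:285,215:360,::-1],None,fx=3,fy=3,interpolation=2),cv2.resize(np.load('side0.npz')['p'][140:300,215:325,::-1],None,fx=3,fy=3,interpolation=2)]))
E
```

```text
(257, 244) 120 med [468.8  58.   42.9] mid [470.   57.   43.3] ext [29. 29. 14.]
(298, 240) 170 med [486.9 -47.6  36.7] mid [487.3 -48.6  32.6] ext [37. 34. 20.]
(267, 142) 137 med [707.7  40.6 171.7] mid [709.   40.9 166.9] ext [29. 29. 21.]
(264, 181) 435 med [640.5  43.2  28.1] mid [641.8  43.5  33.1] ext [62. 59. 24.]
(236, 170) 335 med [641.8 112.8 107.1] mid [642.7 112.5 104.5] ext [51. 50. 16.]
(291, 174) 285 med [635.5 -25.7 106.1] mid [637.  -27.1 104.8] ext [46. 48. 18.]
(262, 204) 89 med [570.7  44.5  96.1] mid [570.2  46.3  97.8] ext [48. 48.  6.]
(141, 248) 620 med [458.1 358.1  74.9] mid [453.7 350.4  73.4] ext [157. 159.  17.]
(163, 158) 109 med [677.2 299.6 160.7] mid [679.2 300.2 153. ] ext [24. 25. 26.]
(407, 165) 551 med [ 677.4 -324.7  100.8] mid [ 678.5 -325.4   98.5] ext [68. 68. 17.]
(340, 229) 169 med [ 518.4 -159.9   28.4] mid [ 519.2 -160.    22.7] ext [36. 37. 24.]
disc ((639.8131713867188, 43.33778381347656), 103.57374572753906)
[[   0    0   40   30 1148]
 [  15    9    9   10   52]] [[274.52787456 229.54878049]
 [273.88461538 228.42307692]]
ptr [515.59938576  10.50425699  10.        ]
tray ((475.8060607910156, 4.0411834716796875), (157.12246704101562, 225.508056640625), 1.4480348825454712)
```

View pics/crop.png

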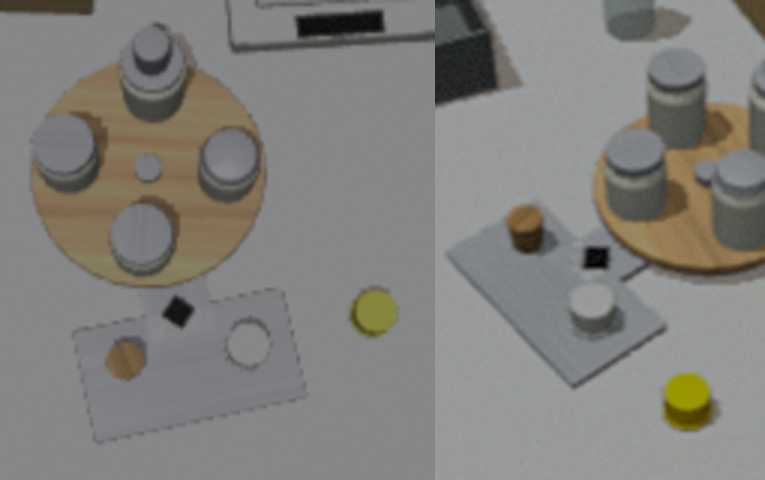

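The crop confirms it: the white rimmed cap and the cork are both on the steel tray, and the yellow cap lies apart on the counter. Next I move to the cork.

Request:
{"name": "carry_out", "arguments": {"steps": [[0.02, -0.037, 0, 0, 0, 0, 0], [0.02, -0.037, 0, 0, 0, 0, 0], [0.02, -0.037, 0, 0, 0, 0, 0], [0.02, -0.037, 0, 0, 0, 0, 0], [0.02, -0.037, 0, 0, 0, 0, 0], [0.02, -0.037, 0, 0, 0, 0, 0], [0.02, -0.037, 0, 0, 0, 0, 0], [0.02, -0.037, 0, 0, 0, 0, 0], [0.02, -0.037, 0, 0, 0, 0, 0], [0.02, -0.037, 0, 0, 0, 0, 0], [0.02, -0.037, 0, 0, 0, 0, 0], [0.02, -0.037, 0, 0, 0, 0, 0], [0, 0, 0, 0, 0, 0, 0], [0, 0, 0, 0, 0, 0, 0]], "force": 30}}

```text
t: 1.5
eef_pos: [467.1, 37.1, 220.9]
tool_rot: [0.209, 0.978, -0.005, -0.005]
ft_force: [-0.3, 0.0, -0.6]
grip_width: 1.0
```

Request:
{"name": "carry_out", "arguments": {"steps": [[0.003, 0.02, -0.02, 0, 0, 0, 0], [0, 0, -0.03, 0, 0, 0, 0], [0, 0, -0.03, 0, 0, 0, 0], [0, 0, -0.03, 0, 0, 0, 0], [0, 0, -0.02, 0, 0, 0, 0], [0, 0, -0.01, 0, 0, 0, 0], [0, 0, 0, 0, 0, 0, 0], [0, 0, 0, 0, 0, 0, 0]]}}

```text
t: 2.3
eef_pos: [465.9, 66.9, 77.4]
tool_rot: [0.203, 0.979, -0.003, -0.005]
ft_force: [0.8, 0.1, 0.5]
grip_width: 0.997
```

Request:
{"name": "carry_out", "arguments": {"steps": [[0.003, -0.01, -0.015, 0, 0, 0, 0], [0, 0, -0.015, 0, 0, 0, 0], [0, 0, -0.01, 0, 0, 0, 0], [0, 0, -0.008, 0, 0, 0, 0], [0, 0, -0.004, 0, 0, 0, 0], [0, 0, 0, 0, 0, 0, 0], [0, 0, 0, 0, 0, 0, 0]]}}

```text
t: 3.0
eef_pos: [475.1, 58.1, 32.0]
tool_rot: [0.201, 0.979, -0.001, 0.003]
ft_force: [-0.2, -0.0, -0.5]
grip_width: 0.999
```

```bash
python3 - <<'E'
from h import *
s=get_state();print(s['eef_pos'],s['tool_rot'])
E
```

```text
[475.08906309  58.07835121  32.00760958] [ 0.20149467  0.97948273 -0.00144191  0.00337559]
```

Request:
{"name": "carry_out", "arguments": {"steps": [[-0.004, -0.001, -0.006, 0, 0, 0, 0], [0, 0, -0.005, 0, 0, 0, 0], [0, 0, -0.004, 0, 0, 0, 0], [0, 0, 0, 0, 0, 0, 0], [0, 0, 0, 0, 0, 0, 0]]}}

```text
t: 3.5
eef_pos: [471.3, 57.1, 16.7]
tool_rot: [0.201, 0.979, -0.001, 0.004]
ft_force: [0.2, -0.8, 0.0]
grip_width: 1.001
```

Request:
{"name": "carry_out", "arguments": {"steps": [[-0.001, 0, -0.004, 0, 0, 0, 0.2], [0, 0, 0, 0, 0, 0, 0.5], [0, 0, 0, 0, 0, 0, 1], [0, 0, 0, 0, 0, 0, 1], [0, 0, 0, 0, 0, 0, 1], [0, 0, 0, 0, 0, 0, 1], [0, 0, 0, 0, 0, 0, 1], [0, 0, 0, 0, 0, 0, 1]]}}

```text
t: 4.3
eef_pos: [470.7, 57.0, 12.8]
tool_rot: [0.201, 0.979, -0.001, 0.005]
ft_force: [-0.4, -0.1, -0.6]
grip_width: 0.364
```

Request:
{"name": "carry_out", "arguments": {"steps": [[0, 0, 0.02, 0, 0, 0, 1], [0, 0, 0.03, 0, 0, 0, 1], [0, 0, 0.03, 0, 0, 0, 1], [0, 0.01, 0.03, 0, 0, 0, 1], [-0.002, 0.03, 0.02, 0, 0, 0, 1], [-0.002, 0.035, 0, 0, 0, 0, 1], [-0.002, 0.035, 0, 0, 0, 0, 1], [-0.002, 0.035, 0, 0, 0, 0, 1], [-0.002, 0.035, 0, 0, 0, 0, 1], [-0.002, 0.035, 0, 0, 0, 0, 1], [-0.002, 0.03, 0, 0, 0, 0, 1], [-0.002, 0.02, 0, 0, 0, 0, 1], [0, 0.01, 0, 0, 0, 0, 1], [0, 0, 0, 0, 0, 0, 1], [0, 0, 0, 0, 0, 0, 1]]}}

```text
t: 5.8
eef_pos: [451.2, 341.9, 148.1]
tool_rot: [0.203, 0.979, -0.001, 0.005]
ft_force: [-0.3, 0.1, -0.7]
grip_width: 0.362
```

Request:
{"name": "carry_out", "arguments": {"steps": [[0.001, 0.007, -0.025, 0, 0, 0, 1], [0, 0, -0.03, 0, 0, 0, 1], [0, 0, -0.02, 0, 0, 0, 1], [0, 0, -0.01, 0, 0, 0, 1], [0, 0, 0, 0, 0, 0, 1], [0, 0, 0, 0, 0, 0, 0.4], [0, 0, 0, 0, 0, 0, 0.4], [0, 0, 0, 0, 0, 0, 0.4], [0, 0, 0, 0, 0, 0, 0.4]]}}

```text
t: 6.7
eef_pos: [457.6, 343.4, 67.1]
tool_rot: [0.208, 0.978, 0.002, 0.01]
ft_force: [-0.3, -0.9, 0.7]
grip_width: 0.598
```

Request:
{"name": "carry_out", "arguments": {"steps": [[0, 0, 0.03, 0, 0, 0, 0.4], [0, 0, 0.03, 0, 0, 0, 0.4], [0, -0.005, 0.025, 0, 0, 0, 0.2], [0.003, -0.025, 0.01, 0, 0.02, 0, 0], [0.003, -0.04, 0, 0, 0, 0, 0], [0.003, -0.04, 0, 0, 0, 0, 0], [0.003, -0.04, 0, 0, 0, 0, 0], [0.003, -0.04, 0, 0, 0, 0, 0], [0.003, -0.04, 0, 0, 0, 0, 0], [0.003, -0.04, 0, 0, 0, 0, 0], [0.003, -0.04, 0, 0, 0, 0, 0], [0.003, -0.04, 0, 0, 0, 0, 0], [0.003, -0.03, 0, 0, 0, 0, 0], [0, -0.01, 0, 0, 0, 0, 0], [0, 0, 0, 0, 0, 0, 0], [0, 0, 0, 0, 0, 0, 0]]}}

```text
t: 8.3
eef_pos: [489.9, -57.5, 179.3]
tool_rot: [0.204, 0.979, 0.004, 0.012]
ft_force: [1.0, -0.1, -0.3]
grip_width: 1.002
```

```bash
python3 - <<'E'
from h import *
p,d=camera('side');cv2.imwrite('pics/side1.png',cv2.resize(p[90:300,140:420,::-1],None,fx=2.5,fy=2.5))
print(get_state()['eef_pos'])
E
```

```text
[489.97309991 -57.23800852 179.34241669]
```

View pics/side1.png

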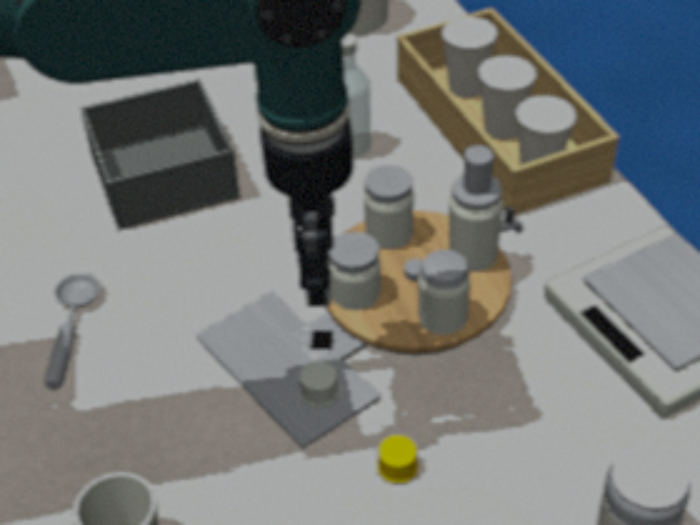

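The cork is off the tray, and only the white cap remains there at crop (320,380). Next I descend on the cap.

Request:
{"name": "carry_out", "arguments": {"steps": [[-0.003, 0.009, -0.02, 0, 0.025, 0, 0], [0, 0, -0.03, 0, 0, 0, 0], [0, 0, -0.03, 0, 0, 0, 0], [0, 0, -0.025, 0, 0, 0, 0], [0, 0, -0.015, 0, 0, 0, 0], [0, 0, -0.005, 0, 0, 0, 0], [0, 0, 0, 0, 0, 0, 0], [0, 0, 0, 0, 0, 0, 0]]}}

```text
t: 9.15
eef_pos: [481.8, -33.5, 42.5]
tool_rot: [0.196, 0.981, 0.003, -0.007]
ft_force: [0.7, 1.2, 0.3]
grip_width: 0.998
```

Request:
{"name": "carry_out", "arguments": {"steps": [[0.003, -0.009, 0, 0, -0.008, 0, 0], [0, 0, 0, 0, 0, 0, 0], [0, 0, 0, 0, 0, 0, 0]]}}

```text
t: 9.45
eef_pos: [487.0, -43.2, 45.0]
tool_rot: [0.195, 0.981, 0.004, 0.0]
ft_force: [-0.5, -0.0, 1.3]
grip_width: 0.997
```

Request:
{"name": "carry_out", "arguments": {"steps": [[0, -0.005, -0.008, 0, 0, 0, 0], [0, 0, -0.008, 0, 0, 0, 0], [0, 0, -0.006, 0, 0, 0, 0], [0, 0, -0.003, 0, 0, 0, 0], [0, 0, 0, 0, 0, 0, 0], [0, 0, 0, 0, 0, 0, 0]]}}

```text
t: 10.05
eef_pos: [487.2, -49.4, 18.3]
tool_rot: [0.196, 0.981, 0.004, 0.001]
ft_force: [-0.1, 0.0, 0.1]
grip_width: 0.998
```

Request:
{"name": "carry_out", "arguments": {"steps": [[0, 0.001, -0.005, 0, 0, 0, 0], [0, 0, 0, 0, 0, 0, 0.3], [0, 0, 0, 0, 0, 0, 0.6], [0, 0, 0, 0, 0, 0, 1], [0, 0, 0, 0, 0, 0, 1], [0, 0, 0, 0, 0, 0, 1], [0, 0, 0, 0, 0, 0, 1], [0, 0, 0, 0, 0, 0, 1]]}}

```text
t: 10.85
eef_pos: [488.0, -48.2, 13.9]
tool_rot: [0.196, 0.981, 0.004, 0.002]
ft_force: [-0.1, -0.8, -0.3]
grip_width: 0.432
```

Request:
{"name": "carry_out", "arguments": {"steps": [[0, 0, 0.02, 0, 0, 0, 1], [0, 0, 0.03, 0, 0, 0, 1], [0, 0, 0.03, 0, 0, 0, 1], [0, 0.01, 0.03, 0, 0, 0, 1], [-0.003, 0.03, 0.015, 0, 0, 0, 1], [-0.004, 0.04, 0, 0, 0, 0, 1], [-0.004, 0.04, 0, 0, 0, 0, 1], [-0.004, 0.04, 0, 0, 0, 0, 1], [-0.004, 0.04, 0, 0, 0, 0, 1], [-0.004, 0.04, 0, 0, 0, 0, 1], [-0.004, 0.04, 0, 0, 0, 0, 1], [-0.003, 0.04, 0, 0, 0, 0, 1], [-0.002, 0.03, 0, 0, 0, 0, 1], [-0.002, 0.02, 0, 0, 0, 0, 1], [0, 0.01, 0, 0, 0, 0, 1], [0, 0, 0, 0, 0, 0, 1], [0, 0, 0, 0, 0, 0, 1]]}}

```text
t: 12.55
eef_pos: [448.3, 345.5, 142.8]
tool_rot: [0.198, 0.98, 0.004, 0.002]
ft_force: [-0.5, 0.2, 0.1]
grip_width: 0.435
```

Request:
{"name": "carry_out", "arguments": {"steps": [[0.002, 0.002, -0.025, 0, 0, 0, 1], [0, 0, -0.025, 0, 0, 0, 1], [0, 0, -0.015, 0, 0, 0, 1], [0, 0, -0.008, 0, 0, 0, 1], [0, 0, 0, 0, 0, 0, 1], [0, 0, 0, 0, 0, 0, 0.35], [0, 0, 0, 0, 0, 0, 0.35], [0, 0, 0, 0, 0, 0, 0.35], [0, 0, 0, 0, 0, 0, 0.35]]}}

```text
t: 13.45
eef_pos: [455.2, 341.2, 72.9]
tool_rot: [0.203, 0.979, 0.006, 0.006]
ft_force: [-1.0, 0.6, 0.4]
grip_width: 0.652
```

Both pieces are dropped. Next I raise the arm and go over the knob at about (709,41).

Request:
{"name": "carry_out", "arguments": {"steps": [[0, 0, 0.03, 0, 0, 0, 0.35], [0, 0, 0.04, 0, 0, 0, 0.35], [0, 0, 0.04, 0, 0.01, 0, 0.2], [0.01, -0.01, 0.03, 0, 0, 0, 0], [0.02, -0.025, 0, 0, 0, 0, 0], [0.025, -0.03, 0, 0, 0, 0, 0], [0.025, -0.03, 0, 0, 0, 0, 0], [0.025, -0.03, 0, 0, 0, 0, 0], [0.025, -0.03, 0, 0, 0, 0, 0], [0.025, -0.03, 0, 0, 0, 0, 0], [0.025, -0.03, 0, 0, 0, 0, 0], [0.025, -0.03, 0, 0, 0, 0, 0], [0.02, -0.02, 0, 0, 0, 0, 0], [0.01, -0.015, 0, 0, 0, 0, 0], [0, 0, 0, 0, 0, 0, 0], [0, 0, 0, 0, 0, 0, 0]]}}

```text
t: 15.05
eef_pos: [697.8, 51.4, 228.5]
tool_rot: [0.199, 0.98, 0.009, 0.009]
ft_force: [-0.2, -0.2, 0.3]
grip_width: 1.0
```

```bash
python3 - <<'E'
from h import *
p,d=camera('top');a=np.load('top0.npz');C=cloud('top',a['d'])
cv2.imwrite('pics/top1.png',cv2.resize(p[120:300,90:330,::-1],None,fx=3,fy=3))
print(get_state()['eef_pos'],get_state()['tool_rot'],get_state()['joints'].round(2))
E
```

```text
[697.60705996  51.52311513 228.52229129] [0.19867971 0.97998104 0.00926035 0.00881955] [-0.01  0.41  0.98  0.02  1.73 -1.18]
```

View pics/top1.png

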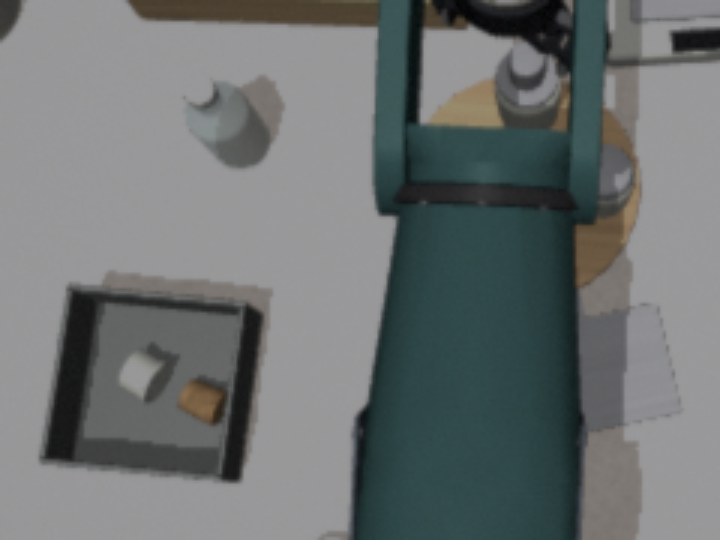

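The top view shows the cap at crop (142,375) and the cork at (203,400), both inside the bin. Next I go down over the knob.

Request:
{"name": "carry_out", "arguments": {"steps": [[0.009, -0.008, 0, -0.014, 0.02, 0, 0], [0, 0, 0, 0, 0, 0, 0], [0, 0, 0, 0, 0, 0, 0]]}}

```text
t: 15.4
eef_pos: [704.7, 47.8, 229.9]
tool_rot: [0.196, 0.981, 0.001, 0.0]
ft_force: [-0.3, 0.4, 0.2]
grip_width: 0.999
```

Request:
{"name": "carry_out", "arguments": {"steps": [[0.005, -0.007, -0.01, 0, 0, 0, 0], [0, 0, -0.02, 0, 0, 0, 0], [0, 0, -0.015, 0, 0, 0, 0], [0, 0, -0.008, 0, 0, 0, 0], [0, 0, 0, 0, 0, 0, 0], [0, 0, 0, 0, 0, 0, 0]]}}

```text
t: 16.0
eef_pos: [708.1, 42.9, 175.1]
tool_rot: [0.194, 0.981, 0.002, 0.001]
ft_force: [0.4, 0.4, -0.5]
grip_width: 0.999
```

Request:
{"name": "carry_out", "arguments": {"steps": [[0.001, -0.002, -0.012, 0, 0, 0, 0], [0, 0, -0.012, 0, 0, 0, 0], [0, 0, -0.006, 0, 0, 0, 0], [0, 0, -0.002, 0, 0, 0, 0], [0, 0, 0, 0, 0, 0, 0], [0, 0, 0, 0, 0, 0, 0]]}}

```text
t: 16.6
eef_pos: [709.8, 40.6, 141.9]
tool_rot: [0.194, 0.981, 0.002, 0.002]
ft_force: [-0.9, 0.6, 0.2]
grip_width: 1.002
```

Request:
{"name": "carry_out", "arguments": {"steps": [[0, 0, -0.007, 0, 0, 0, 0], [0, 0, 0, 0, 0, 0, 0.3], [0, 0, 0, 0, 0, 0, 0.6], [0, 0, 0, 0, 0, 0, 1], [0, 0, 0, 0, 0, 0, 1], [0, 0, 0, 0, 0, 0, 1], [0, 0, 0, 0, 0, 0, 1], [0, 0, 0, 0, 0, 0, 1]], "force": 50}}

```text
t: 17.4
eef_pos: [710.1, 40.1, 136.0]
tool_rot: [0.194, 0.981, 0.001, 0.003]
ft_force: [0.2, -0.7, -0.7]
grip_width: 0.336
```

```bash
cat > arc.py <<'E'
import sys
from h import *
ax=np.array([639.6,43.2]);s=get_state();e=s['eef_pos'];q=s['tool_rot']
from scipy.spatial.transform import Rotation as Rn
R=Rn.from_quat(q).as_matrix();v=e[:2]-ax;th=np.degrees(np.arctan2(v[1],v[0]))
print('r',np.hypot(*v),'th',th,'jaw',np.degrees(np.arctan2(R[1,1],R[0,1])),'zt',R[:2,2].round(4),'z',e[2],'f',s['ft_force'].round(1),'m',s['moment'].round(2),'q',s['joints'].round(2))
n=int(sys.argv[1]);d=float(sys.argv[2])
P=lambda t:70*np.array([np.cos(np.radians(t)),np.sin(np.radians(t))])
print([[*((P(th-d*(i+1))-P(th-d*i))/1000).round(4).tolist(),0,0,0,round(-np.radians(d),3),1] for i in range(n)])
E
python3 arc.py 16 2.5
```

```text
r 70.59193616525394 th -2.532943183208101 jaw 67.60708167343472 zt [0.0072 0.0013] z 135.9876975849649 f [ 0.2 -0.7 -0.7] m [-0.12  0.06  0.1 ] q [-0.02  0.47  1.08  0.    1.58 -1.2 ]
[[-0.0002, -0.003, 0, 0, 0, np.float64(-0.044), 1], [-0.0003, -0.003, 0, 0, 0, np.float64(-0.044), 1], [-0.0005, -0.003, 0, 0, 0, np.float64(-0.044), 1], [-0.0006, -0.003, 0, 0, 0, np.float64(-0.044), 1], [-0.0007, -0.003, 0, 0, 0, np.float64(-0.044), 1], [-0.0009, -0.0029, 0, 0, 0, np.float64(-0.044), 1], [-0.001, -0.0029, 0, 0, 0, np.float64(-0.044), 1], [-0.0011, -0.0028, 0, 0, 0, np.float64(-0.044), 1], [-0.0012, -0.0028, 0, 0, 0, np.float64(-0.044), 1], [-0.0014, -0.0027, 0, 0, 0, np.float64(-0.044), 1], [-0.0015, -0.0027, 0, 0, 0, np.float64(-0.044), 1], [-0.0016, -0.0026, 0, 0, 0, np.float64(-0.044), 1], [-0.0017, -0.0025, 0, 0, 0, np.float64(-0.044), 1], [-0.0018, -0.0025, 0, 0, 0, np.float64(-0.044), 1], [-0.0019, -0.0024, 0, 0, 0, np.float64(-0.044), 1], [-0.002, -0.0023, 0, 0, 0, np.float64(-0.044), 1]]
```

Trying a short run first.

Request:
{"name": "carry_out", "arguments": {"steps": [[-0.0002, -0.003, 0, 0, 0, -0.044, 1], [-0.0003, -0.003, 0, 0, 0, -0.044, 1], [-0.0005, -0.003, 0, 0, 0, -0.044, 1], [-0.0006, -0.003, 0, 0, 0, -0.044, 1], [-0.0007, -0.003, 0, 0, 0, -0.044, 1], [-0.0009, -0.003, 0, 0, 0, -0.044, 1], [-0.001, -0.003, 0, 0, 0, -0.044, 1], [-0.0011, -0.0028, 0, 0, 0, -0.044, 1]]}}

```text
t: 18.2
eef_pos: [704.6, 14.6, 136.0]
tool_rot: [0.368, 0.93, -0.0, 0.003]
ft_force: [-0.4, -0.5, -0.8]
grip_width: 0.334
```

```bash
python3 arc.py 16 2.5|sed 's/np.float64(\([^)]*\))/\1/g'
```

```text
r 70.97833625516398 th -23.723381514867484 jaw 46.7982878884302 zt [ 0.0064 -0.0029] z 135.99982421443625 f [-0.4 -0.5 -0.8] m [-0.05  0.1   0.25] q [-0.06  0.46  1.1  -0.    1.58 -0.88]
[[-0.0013, -0.0028, 0, 0, 0, -0.044, 1], [-0.0014, -0.0027, 0, 0, 0, -0.044, 1], [-0.0015, -0.0026, 0, 0, 0, -0.044, 1], [-0.0016, -0.0026, 0, 0, 0, -0.044, 1], [-0.0018, -0.0025, 0, 0, 0, -0.044, 1], [-0.0019, -0.0024, 0, 0, 0, -0.044, 1], [-0.002, -0.0023, 0, 0, 0, -0.044, 1], [-0.0021, -0.0023, 0, 0, 0, -0.044, 1], [-0.0022, -0.0022, 0, 0, 0, -0.044, 1], [-0.0023, -0.0021, 0, 0, 0, -0.044, 1], [-0.0023, -0.002, 0, 0, 0, -0.044, 1], [-0.0024, -0.0019, 0, 0, 0, -0.044, 1], [-0.0025, -0.0018, 0, 0, 0, -0.044, 1], [-0.0026, -0.0016, 0, 0, 0, -0.044, 1], [-0.0026, -0.0015, 0, 0, 0, -0.044, 1], [-0.0027, -0.0014, 0, 0, 0, -0.044, 1]]
```

Tracking is clean, with low forces and jaw angle and arc in step. Continuing.

Request:
{"name": "carry_out", "arguments": {"steps": [[-0.0013, -0.0028, 0, 0, 0, -0.044, 1], [-0.0014, -0.0027, 0, 0, 0, -0.044, 1], [-0.0015, -0.0026, 0, 0, 0, -0.044, 1], [-0.0016, -0.0026, 0, 0, 0, -0.044, 1], [-0.0018, -0.0025, 0, 0, 0, -0.044, 1], [-0.0019, -0.0024, 0, 0, 0, -0.044, 1], [-0.002, -0.0023, 0, 0, 0, -0.044, 1], [-0.0021, -0.0023, 0, 0, 0, -0.044, 1], [-0.0022, -0.0022, 0, 0, 0, -0.044, 1], [-0.0023, -0.0021, 0, 0, 0, -0.044, 1], [-0.0023, -0.002, 0, 0, 0, -0.044, 1], [-0.0024, -0.0019, 0, 0, 0, -0.044, 1], [-0.0025, -0.0018, 0, 0, 0, -0.044, 1], [-0.0026, -0.0016, 0, 0, 0, -0.044, 1], [-0.0026, -0.0015, 0, 0, 0, -0.044, 1], [-0.0027, -0.0014, 0, 0, 0, -0.044, 1]]}}

```text
t: 19.8
eef_pos: [669.0, -22.8, 136.0]
tool_rot: [0.675, 0.737, -0.002, 0.002]
ft_force: [-1.9, 0.7, -0.8]
grip_width: 0.336
```

```bash
python3 arc.py 18 2.5|sed 's/np.float64(\([^)]*\))/\1/g'
```

```text
r 72.21284325252878 th -66.00795184476281 jaw 5.027990970758478 zt [ 0.0012 -0.0056] z 135.9587768262345 f [-1.9  0.7 -0.8] m [-0.12 -0.01  0.19] q [-0.12  0.38  1.2  -0.01  1.55 -0.2 ]
[[-0.0028, -0.0012, 0, 0, 0, -0.044, 1], [-0.0029, -0.0011, 0, 0, 0, -0.044, 1], [-0.0029, -0.0009, 0, 0, 0, -0.044, 1], [-0.0029, -0.0008, 0, 0, 0, -0.044, 1], [-0.003, -0.0007, 0, 0, 0, -0.044, 1], [-0.003, -0.0005, 0, 0, 0, -0.044, 1], [-0.003, -0.0004, 0, 0, 0, -0.044, 1], [-0.003, -0.0003, 0, 0, 0, -0.044, 1], [-0.0031, -0.0001, 0, 0, 0, -0.044, 1], [-0.0031, -0.0, 0, 0, 0, -0.044, 1], [-0.0031, 0.0001, 0, 0, 0, -0.044, 1], [-0.003, 0.0003, 0, 0, 0, -0.044, 1], [-0.003, 0.0004, 0, 0, 0, -0.044, 1], [-0.003, 0.0005, 0, 0, 0, -0.044, 1], [-0.003, 0.0006, 0, 0, 0, -0.044, 1], [-0.003, 0.0008, 0, 0, 0, -0.044, 1], [-0.0029, 0.0009, 0, 0, 0, -0.044, 1], [-0.0029, 0.001, 0, 0, 0, -0.044, 1]]
```

Request:
{"name": "carry_out", "arguments": {"steps": [[-0.0028, -0.001, 0, 0, 0, -0.044, 1], [-0.0029, -0.001, 0, 0, 0, -0.044, 1], [-0.0029, -0.0008, 0, 0, 0, -0.044, 1], [-0.0029, -0.0007, 0, 0, 0, -0.044, 1], [-0.003, -0.0006, 0, 0, 0, -0.044, 1], [-0.003, -0.0005, 0, 0, 0, -0.044, 1], [-0.003, -0.0004, 0, 0, 0, -0.044, 1], [-0.003, -0.0002, 0, 0, 0, -0.044, 1], [-0.0031, -0.0001, 0, 0, 0, -0.044, 1], [-0.0031, 0, 0, 0, 0, -0.044, 1], [-0.0031, 0.0002, 0, 0, 0, -0.044, 1], [-0.003, 0.0004, 0, 0, 0, -0.044, 1], [-0.003, 0.0005, 0, 0, 0, -0.044, 1], [-0.003, 0.0006, 0, 0, 0, -0.044, 1], [-0.003, 0.0007, 0, 0, 0, -0.044, 1], [-0.003, 0.0008, 0, 0, 0, -0.044, 1], [-0.0029, 0.001, 0, 0, 0, -0.044, 1], [-0.0029, 0.0011, 0, 0, 0, -0.044, 1]]}}

```text
t: 21.6
eef_pos: [611.2, -24.9, 136.0]
tool_rot: [0.913, 0.407, -0.004, 0.002]
ft_force: [-1.2, 0.2, -1.0]
grip_width: 0.334
```

```bash
python3 arc.py 20 2.5|sed 's/np.float64(\([^)]*\))/\1/g'
```

```text
r 73.79444180676242 th -112.61228864108628 jaw -41.929441891020474 zt [-0.0055 -0.0067] z 135.96146628770194 f [-1.2  0.2 -1. ] m [-0.05 -0.06  0.16] q [-0.13  0.26  1.36 -0.01  1.53  0.6 ]
[[-0.0028, 0.0012, 0, 0, 0, -0.044, 1], [-0.0027, 0.0014, 0, 0, 0, -0.044, 1], [-0.0027, 0.0015, 0, 0, 0, -0.044, 1], [-0.0026, 0.0016, 0, 0, 0, -0.044, 1], [-0.0025, 0.0017, 0, 0, 0, -0.044, 1], [-0.0025, 0.0018, 0, 0, 0, -0.044, 1], [-0.0024, 0.0019, 0, 0, 0, -0.044, 1], [-0.0023, 0.002, 0, 0, 0, -0.044, 1], [-0.0022, 0.0021, 0, 0, 0, -0.044, 1], [-0.0021, 0.0022, 0, 0, 0, -0.044, 1], [-0.002, 0.0023, 0, 0, 0, -0.044, 1], [-0.0019, 0.0024, 0, 0, 0, -0.044, 1], [-0.0018, 0.0025, 0, 0, 0, -0.044, 1], [-0.0017, 0.0025, 0, 0, 0, -0.044, 1], [-0.0016, 0.0026, 0, 0, 0, -0.044, 1], [-0.0015, 0.0027, 0, 0, 0, -0.044, 1], [-0.0013, 0.0027, 0, 0, 0, -0.044, 1], [-0.0012, 0.0028, 0, 0, 0, -0.044, 1], [-0.0011, 0.0028, 0, 0, 0, -0.044, 1], [-0.001, 0.0029, 0, 0, 0, -0.044, 1]]
```

Request:
{"name": "carry_out", "arguments": {"steps": [[-0.0026, 0.0015, 0, 0, 0, -0.044, 1], [-0.0025, 0.0017, 0, 0, 0, -0.044, 1], [-0.0025, 0.0018, 0, 0, 0, -0.044, 1], [-0.0024, 0.0019, 0, 0, 0, -0.044, 1], [-0.0023, 0.002, 0, 0, 0, -0.044, 1], [-0.0023, 0.0021, 0, 0, 0, -0.044, 1], [-0.0022, 0.0022, 0, 0, 0, -0.044, 1], [-0.0021, 0.0022, 0, 0, 0, -0.044, 1], [-0.002, 0.0023, 0, 0, 0, -0.044, 1], [-0.0019, 0.0024, 0, 0, 0, -0.044, 1], [-0.0018, 0.0025, 0, 0, 0, -0.044, 1], [-0.0017, 0.0026, 0, 0, 0, -0.044, 1], [-0.0015, 0.0026, 0, 0, 0, -0.044, 1], [-0.0014, 0.0027, 0, 0, 0, -0.044, 1], [-0.0013, 0.0028, 0, 0, 0, -0.044, 1]]}}

```text
t: 23.1
eef_pos: [574.4, 7.1, 136.0]
tool_rot: [0.997, 0.077, -0.009, 0.001]
ft_force: [-1.9, -1.3, -1.1]
grip_width: 0.337
```

```bash
python3 arc.py 7 2|sed 's/np.float64(\([^)]*\))/\1/g'; python3 - <<'E'
from h import *
for n in('top','side'):
    p,d=camera(n);np.savez(n+'2.npz',p=p,d=d)
    if n=='side':p=p[150:270,200:360]
    else:p=p[130:290,200:360]
    cv2.imwrite(f'pics/{n}2.png',cv2.resize(p[...,::-1],None,fx=4,fy=3.5 if n=='top' else 4,interpolation=2))
E
```

```text
r 74.56180322017278 th -151.00651356720564 jaw -81.1512973680151 zt [-0.017  -0.0034] z 135.95272243974472 f [-1.9 -1.3 -1.1] m [-0.08 -0.14  0.18] q [-0.08  0.19  1.45 -0.    1.52  1.33]
[[-0.0011, 0.0022, 0, 0, 0, -0.035, 1], [-0.0011, 0.0022, 0, 0, 0, -0.035, 1], [-0.001, 0.0022, 0, 0, 0, -0.035, 1], [-0.0009, 0.0023, 0, 0, 0, -0.035, 1], [-0.0008, 0.0023, 0, 0, 0, -0.035, 1], [-0.0008, 0.0023, 0, 0, 0, -0.035, 1], [-0.0007, 0.0023, 0, 0, 0, -0.035, 1]]
```

View pics/side2.png

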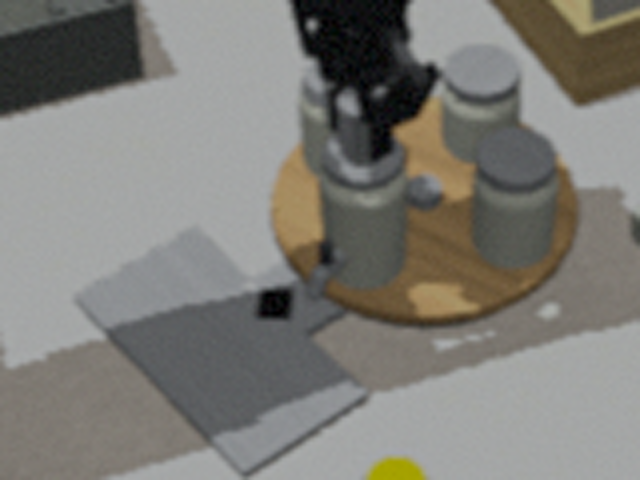

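The side view shows the spout tip at about crop (322,285), still to one side of the black pointer at (274,303). I'll measure the remaining angle from the jar lids and the pointer.

```bash
cat > ang.py <<'E'
import sys
from h import *
ax=np.array([639.6,43.2])
def ptr(n,p):
    u0,v0=proj(n,[516,12,9]);u0,v0=int(u0),int(v0);w=p[v0-10:v0+11,u0-12:u0+13].max(2)<60
    k,l,s,c=cv2.connectedComponentsWithStats(w.astype(np.uint8));i=1+np.argmax(s[1:,4]);return ray(n,c[i][0]+u0-12,c[i][1]+v0-10,9)[:2],s[i,4]
def lids(n,p,d):
    C=cloud(n,d);r=np.hypot(C[...,0]-ax[0],C[...,1]-ax[1]);m=((r<110)&(r>30)&(C[...,2]>92)&(C[...,2]<113)&(d>0)).astype(np.uint8)
    m=cv2.morphologyEx(m,cv2.MORPH_OPEN,np.ones((3,3),np.uint8))
    k,l,s,c=cv2.connectedComponentsWithStats(m)
    for i in range(1,k):
        if s[i,4]<60: continue
        q=C[l==i];zt=np.percentile(q[:,2],80);q=q[q[:,2]>zt-5];(x,y),R=cv2.minEnclosingCircle(q[:,:2].astype(np.float32));v=np.array([x,y])-ax
        print(n,'lid',np.round([x,y,R,zt],1),len(q),'r',np.hypot(*v).round(1),'ang',np.degrees(np.arctan2(v[1],v[0])).round(1))
for f in sys.argv[1:]:
    a=np.load(f);n='top' if 'top' in f else 'side';lids(n,a['p'],a['d'])
    try:
        q,c=ptr(n,a['p']);v=q-ax;print(f,'ptr',q.round(1),c,np.hypot(*v).round(1),np.degrees(np.arctan2(v[1],v[0])).round(1))
    except Exception as e: print(f,e)
E
python3 ang.py top0.npz side0.npz side2.npz top2.npz
```

```text
top lid [642.7 113.1  25.8 108.6] 311 r 70.0 ang 87.4
top lid [637.8 -26.3  22.4 108.6] 214 r 69.5 ang -91.5
top lid [572.1  44.7  23.6  96. ] 129 r 67.5 ang 178.7
top0.npz ptr [516.9  13.3] 55 126.3 -166.3
side lid [637.2 111.6  27.3 106.4] 195 r 68.5 ang 92.0
side lid [702.9  34.7  27.7 109. ] 80 r 63.9 ang -7.7
side lid [633.6 -28.4  23.3 106.7] 172 r 71.9 ang -94.8
side0.npz ptr [513.6  13.2] 46 129.5 -166.6
side lid [670.9 -19.2  27.2 106.4] 240 r 69.9 ang -63.3
side lid [573.2   3.2  27.7 109.6] 79 r 77.6 ang -148.9
side2.npz ptr [513.3  12.1] 61 130.1 -166.2
top lid [605.7 106.5  21.  108.8] 115 r 71.8 ang 118.2
top2.npz ptr [516.8  13.3] 66 126.4 -166.3
```

View pics/top2.png

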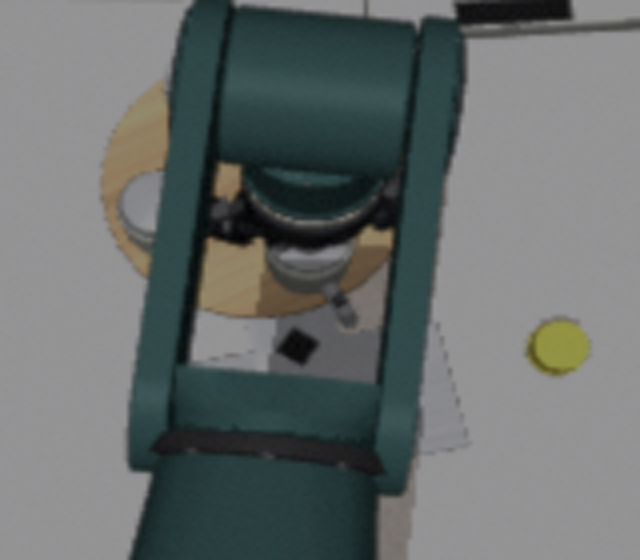

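```bash
python3 - <<'E'
from h import *
ax=np.array([639.6,43.2])
for n,u,v,a in(('top',286.8,220.9,ax),('side',200+322/4,150+285/4,ax-[3.7,1.4])):
    q=ray(n,u,v,46)[:2]-a;print(n,q,np.hypot(*q),np.degrees(np.arctan2(q[1],q[0])))
for th in(-151,-166.4):
  P=[ax[0]+125*np.cos(np.radians(th)),ax[1]+125*np.sin(np.radians(th)),46];print(th,proj('top',P),proj('side',P))
E
python3 arc.py 7 2|sed 's/np.float64(\([^)]*\))/\1/g'
```

```text
top [-106.77828855  -62.57247239] 123.76153363110635 -149.62953943083485
side [-100.42051239  -60.05031422] 117.0056389517617 -149.12106054798673
-151 [286.01765391 221.85161166] [278.49840818 221.69571635]
-166.4 [273.84887    226.17434829] [269.19913577 215.1387932 ]
r 74.56006228705071 th -151.1371302453506 jaw -81.05340934525789 zt [-0.0172 -0.0033] z 135.94344389779226 f [-2.   0.2  0. ] m [-0.11 -0.01 -0.  ] q [-0.08  0.19  1.45 -0.    1.52  1.33]
[[-0.0011, 0.0022, 0, 0, 0, -0.035, 1], [-0.0011, 0.0022, 0, 0, 0, -0.035, 1], [-0.001, 0.0022, 0, 0, 0, -0.035, 1], [-0.0009, 0.0023, 0, 0, 0, -0.035, 1], [-0.0008, 0.0023, 0, 0, 0, -0.035, 1], [-0.0007, 0.0023, 0, 0, 0, -0.035, 1], [-0.0007, 0.0024, 0, 0, 0, -0.035, 1]]
```

Request:
{"name": "carry_out", "arguments": {"steps": [[-0.0008, 0.0023, 0, 0, -0.003, -0.035, 1], [-0.0007, 0.0023, 0, 0, -0.003, -0.035, 1], [-0.0006, 0.0023, 0, 0, -0.003, -0.035, 1], [-0.0005, 0.0024, 0, 0, -0.003, -0.035, 1], [-0.0004, 0.0024, 0, 0, -0.003, -0.035, 1], [-0.0004, 0.0024, 0, 0, 0, -0.035, 1], [0, 0.0012, 0, 0, 0, -0.018, 1], [0, 0, 0, 0, 0, 0, 1], [0, 0, 0, 0, 0, 0, 1]]}}

```text
t: 24.1
eef_pos: [568.2, 22.4, 136.0]
tool_rot: [0.999, -0.035, -0.004, 0.001]
ft_force: [-1.4, -0.1, 0.1]
grip_width: 0.338
```

```bash
python3 arc.py 1 2; python3 - <<'E'
from h import *
o=[]
for n in('top','side'):
    p,d=camera(n);np.savez(n+'3.npz',p=p,d=d)
    c=p[170:250,235:325] if n=='top' else p[170:250,240:330]
    c=c.astype(float);o.append(np.clip(cv2.resize(c,None,fx=4.4,fy=4.4,interpolation=2)*1.4,0,255))
cv2.imwrite('pics/both3.png',np.hstack(o)[...,::-1].astype(np.uint8))
E
python3 ang.py top3.npz side3.npz
```

```text
r 74.41738257902885 th -163.73700735191218 jaw -94.05660935286672 zt [-0.0085 -0.0007] z 135.95848635297182 f [-1.4 -0.1  0.1] m [-0.13  0.16 -0.04] q [-0.06  0.17  1.47 -0.    1.51  1.58]
[[-0.0006, 0.0024, 0, 0, 0, np.float64(-0.035), 1]]
top lid [619.1 121.1  16.6 108.3] 48 r 80.6 ang 104.7
top3.npz ptr [516.4  13.6] 63 126.7 -166.5
side lid [655.4 -25.3  26.4 106.2] 243 r 70.2 ang -77.0
side lid [566.9  16.1  26.6 109.2] 79 r 77.5 ang -159.6
side3.npz ptr [513.1  12.8] 62 130.1 -166.5
```

View pics/both3.png

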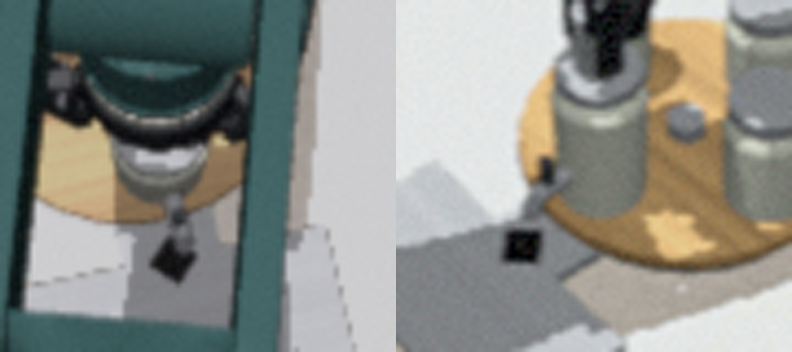

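```bash
python3 - <<'E'
from h import *
ax=np.array([639.6,43.2])
for n,u,v,a in(('top',276.6,225.2,ax),('side',271.1,216.6,ax-[3.7,1.4])):
    q=ray(n,u,v,46)[:2]-a;print(n,q,np.hypot(*q),np.degrees(np.arctan2(q[1],q[0])))
# registration of wood/jar pixel motion: side-view lid circle (left jar), colour-free: refit axis from lid positions over time
L=np.array([[637.2,111.6],[670.9,-19.2],[655.4,-25.3],[633.6,-28.4]])
from scipy.optimize import least_squares
s=least_squares(lambda c:np.hypot(*(L-c).T)-70,[636,42]).x;print('side axis',s,[np.degrees(np.arctan2(*(l-s)[::-1])).round(1) for l in L])
for n in('top',):
    p=np.load('top3.npz')['p'];g=cv2.cvtColor(p,cv2.COLOR_RGB2GRAY);print(g[212:236,266:290])
E
```

```text
top [-118.75694635  -36.43571532] 124.22066517545959 -162.94350846431252
side [-115.45138059  -34.82625967] 120.58975761995009 -163.21390352247698
side axis [635.96151952  41.65005177] [np.float64(89.0), np.float64(-60.1), np.float64(-73.8), np.float64(-91.9)]
[[ 56  61  62  63  64  66  68  63  63  59  55  56  56  69  82  84  82  80
   81  81  80  73  75  81]
 [ 55  57  56  57  55  57  57  59  58  57  48  56  67  76  81  81  82  82
   79  78  74  84 101  87]
 [ 58  55  54  54  55  56  58  70  76  72  57  66  79  81  81  83  82  81
   72  69  90 106 111  90]
 [ 71  63  57  57  59  59  68  80  86  80  72  78  82  81  81  80  78  73
   82 102 110 112 111  88]
 [ 78  78  75  71  72  67  68  81  86  79  73  77  80  78  72  72  74  82
  106 114 113 114 108  74]
 [ 81  82  82  80  80  78  67  75  70  60  55  64  67  64  73  88  90 101
  114 116 113 112 106  67]
 [ 81  82  81  80  79  78  66  69  52  45  45  50  69  85  87  92  93 102
  113 114 114 113 106  57]
 [ 77  79  79  74  69  71  67  67  42  38  43  60  85  92  91  92  94  98
  114 114 114 113 107  55]
 [ 65  61  65  71  69  78  82  
[... 885 characters left out ...]
91  85  49  24  13  13  15  13  18  13  13  34  72  91  92  93  92
   93  93  93  88  59  35]
 [ 93  90  85  48  26  16  15  16  12  14  16  25  59  88  93  92  93  93
   92  93  93  88  55  36]
 [ 93  91  91  81  65  36  17  13  10  16  20  49  83  92  92  93  93  92
   92  91  91  85  49  33]
 [ 92  91  92  91  87  77  44  27  18  17  34  71  90  91  90  93  93  91
   91  92  92  87  47  38]
 [ 92  91  92  91  93  90  80  64  41  27  51  85  90  93  93  93  93  92
   92  92  92  86  47  42]
 [ 91  92  92  92  91  91  90  87  81  61  83  91  92  92  92  93  93  93
   92  93  94  86  43  44]
 [ 91  90  90  91  90  92  92  92  90  86  91  93  92  92  92  93  93  92
   93  94  92  86  39  45]]
```

Both views put the spout tip at about -163° against the pointer's -166.4°, so I nudge it 3° more.

Request:
{"name": "carry_out", "arguments": {"steps": [[-0.0005, 0.0018, 0, 0, 0, -0.026, 1], [-0.0005, 0.0018, 0, 0, 0, -0.026, 1], [0, 0, 0, 0, 0, 0, 1], [0, 0, 0, 0, 0, 0, 1], [0, 0, 0, 0, 0, 0, 1]]}}

```text
t: 24.7
eef_pos: [567.1, 26.2, 135.9]
tool_rot: [0.998, -0.063, -0.004, 0.0]
ft_force: [-0.8, 0.9, -0.5]
grip_width: 0.338
```

```bash
python3 arc.py 1 2; python3 - <<'E'
from h import *
o=[]
for n in('top','side'):
    p,d=camera(n);np.savez(n+'4.npz',p=p,d=d)
    c=p[200:245,255:300] if n=='top' else p[195:240,250:295]
    c=c.astype(float);o.append(np.clip(cv2.resize(c,None,fx=8,fy=8,interpolation=2)*1.7,0,255))
cv2.imwrite('pics/both4.png',np.hstack(o)[...,::-1].astype(np.uint8))
E
python3 ang.py top4.npz side4.npz
```

```text
r 74.42366284650757 th -166.8081081208797 jaw -97.26536241150181 zt [-0.0086 -0.0001] z 135.91979483401582 f [-0.8  0.9 -0.5] m [-0.07  0.17  0.  ] q [-0.05  0.17  1.47 -0.    1.51  1.64]
[[-0.0005, 0.0024, 0, 0, 0, np.float64(-0.035), 1]]
top4.npz ptr [514.9  13.2] 54 128.3 -166.5
side lid [654.  -26.1  27.7 106.6] 231 r 70.8 ang -78.3
side lid [565.2  18.4  26.5 109.4] 74 r 78.4 ang -161.6
side4.npz ptr [513.3  12.9] 63 129.8 -166.5
```

View pics/both4.png

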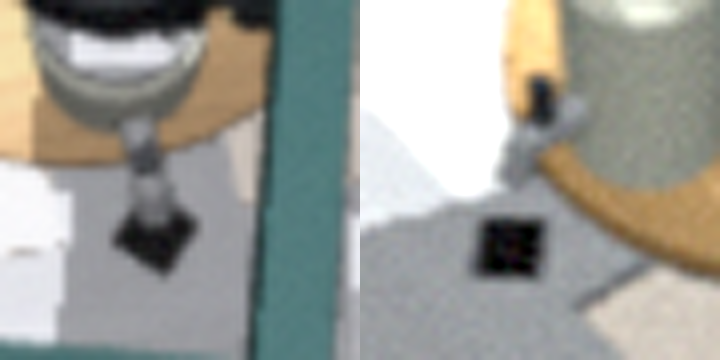

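The spout tip is now at about top pixel (273.9,226.2). The target direction projects to (273.85,226.2), so it lines up over the pointer and I'm handing in.

```bash
python3 - <<'E'
from h import *
a=np.load('top0.npz')['d'];b=np.load('top4.npz')['d']
for nm,(u,v) in dict(bottle=(163,158),tin=(407,165),yellow=(340,229)).items():
    print(nm,np.median(abs(a-b)[v-12:v+12,u-12:u+12]))
s=get_state();print(s['t'],s['grip_width'],s['ft_force'].round(1));bot.job_done()
E
```

```text
bottle 2.0255737
tin 2.2678223
yellow 2.2365112
24.8 0.33798527300658326 [-1.6 -0.8 -0.6]
the job is handed in; nothing more can be done
```

The cork and the white cap are in the scrap bin, and the carousel is turned so the spout points over the black pointer. I handed the job in at 24.8 s with the gripper still holding the knob at 50 N.

- **Cork and cap:** a top view taken after the second drop shows both lying inside the bin. The yellow look-alike was left alone.
- **Carousel:** I turned it about 164° clockwise by the spout jar's knob, at about 25°/s, with wrist forces of about 1–2 N at the readings between moves.
- **Spout alignment:** in the last top view the spout tip is at pixel (273.9, 226.2), against a target of (273.85, 226.2). The less precise jar-lid fit gives about -165.5° to -166.3° against the pointer's -166.5°, so the two agree to about 1°.
- **Tin, bottle and yellow cap:** depth at their places changed by only about 2 mm, so they stand where they were.
- **Disagreements:** the side camera reads about 4 mm off from the top camera, and I allowed for that. The arm's measured radius rose from 70.6 to 74.4 mm during the turn, probably because the pads slid slightly on the round knob. The grip itself held.

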